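# Lay out the stacked door closer parts on their display plinths

## Robot

A 6-joint arm with a two-finger parallel gripper is mounted at the origin on the work surface. World frame = base frame: x ahead of the robot, y to its left, z up, the work surface at z = 0. Lengths are in m, angles in rad, forces in N, time in s.
With the tool pointing down it reaches from about 0.425 to 0.95 m from the base axis. Payload 3.5 kg.
Tool frame: the origin (TCP) lies midway between the tips of the shut fingers; the grasp point (between the pads) lies 19 mm behind it; z points along the fingers, y is the line along which they close (so a half turn about z gives the same grasp; the last joint's range is limited). The gripper opens to 85 mm and grips with 20 to 120 N. Pads are 22 mm wide; open, the fingers measure 114 mm over their backs; the gripper's body (76 mm by 85 mm) begins 54 mm behind the grasp point. The pads swing forward as they close: fully open they stand 13 mm farther back than shut.
Start: joints at [1.043, 0.286, 1.577, -0, 1.279, -0.15], TCP at [0.249, 0.627, 0.231] pointing down, gripper open.
Joint ranges: [-2.77, 2.77], [-0.9, 2.22], [0.21, 2.48], [-1.53, 4.67], [0.24, 2.81], [-2.84, 2.84]. Speed limits (rad/s): [2.79, 2.79, 3.14, 3.14, 3.14, 3.14].

## Interface

Orientations are given as a unit quaternion [x, y, z, w].
In Python, from plant import ctrl, cams, order gives the robot as it stands.
- The arm moves only by the tool move_arm, never from a script. Its argument "plan" is one flat list of numbers, 7 for each row, row after row: the shift along the world's x, y, z in mm, then the turn, a rotation vector about the world's x, y, z in degrees, then the finger opening in mm, from 0 to 85.4. A call has 1 to 12 rows; each row shifts and turns the commanded pose from where the row before left it; what a row does not reach is not made up. A row lasts 1/10 s, in which the tool goes at most 50 mm and 8.59 degrees, less where a joint would pass 70% of its speed; a pose out of reach is approached as far as the arm can. A call is refused whole if a number of a shift passes 50 or a number of a turn 8.59, either way. A call with a gripper value outside its range is refused whole. The fingers move at their own pace and stop on an object; "newtons" is the grip in N (left out, the last holds). Time passes only in rows, so rows that do not move let the fingers close. It gives the time, the measured TCP pose, the force, the opening and the grip force at its end, in the units of the state.
- ctrl.get_state(): the state, without advancing time (a new reading comes with each control period).
- cams.read_camera(name): name is "scene" or "side" or "wrist"; returns a dict with "color" (384x512x3 uint8, red, green, blue), "fov_y" (degrees; the focal length in pixels is half the picture's height over the tangent of half this angle, whatever the lens; pixels are square), "cx", "cy" (the principal point, pixels), "k1" (the pictures are not rectified: a ray, as slopes to the right and down, at radius r is drawn at 1 + k1 r^2 times it, then the intrinsics apply), "origin" and "orientation" of the camera in the world; the wrist camera has in their place "T_tool_cam" (4x4, takes a point from camera to tool coordinates, whose origin is the TCP and whose axes are the flange's). Camera axes: x right, y up, looking along -z (the intrinsics and any distortion apply to the point x, -y, -z); pixel columns grow to the right and rows downward; lengths in m; the calibration is good to about 2 mm. A picture is of the moment at which its call begins: read the wrist's pose just before it. There is no depth.
- order.sign_off(): hands the job in; it is judged then, once.
The state is a dict: "time": time; "qpos": joint angles; "dq": joint speeds; "joint_efforts": joint torques, N m; "eef_pos": TCP position; "tcp_rot": TCP orientation; "contact_force": force on the tool from outside, world axes, zero at the start; "wrist_torque": the same for the moment, N m; "opening": opening from 0.0 (shut) to 1.0 (fully open); "finger_force": force on a finger pad.
Only numpy, scipy, OpenCV 4.12 (cv2) and the standard library are available. Lean on these libraries where they do the work, as an engineer would, in place of code of your own. Each camera call takes 0.05 s, during which the arm holds its last target. There are 200 camera calls.

## Task

Take the stack of door closer parts apart from the top down, one part at a time, and set each on the plinth that has its outline: the pivot on the round one, the bracket on the smallest rectangular one, the wood block on the middle one and the adapter plate on the largest. Each part ends right way up, centred on its plinth and squared up with it, set down and not dropped. Leave the black hold-open arm and the carton where they are.

Things in the scene. Friction and masses are not known exactly. Their poses are not given: they have to be found in the camera images.
- pivot: chrome floor pivot, top of the stack: round base 36 mm in diameter and 10 mm high, above it a coaxial round post 24 mm in diameter up to 36 mm; about 0.16 kg. Origin: centre of its underside, z up. The stack, from the bottom: adapter plate (on the shelf), wood block, bracket, pivot; each is smaller than the one below, lies loose on it, roughly centred, and may be turned a few degrees.
- bracket: silver closer bracket, third in the stack: steel channel, open side down, 40 mm wide (its x) by 84 mm long (its y) by 26 mm high, sheet 5 mm, flat closed top with a dark screw hole near each end, straight side walls along its length; about 0.22 kg. Origin: centre of its underside, z up.
- wood_block: white painted solid wood block, second in the stack: 48 mm wide (its x) by 120 mm long (its y) by 20 mm high, a dark screw hole near each end; about 0.08 kg. Origin: centre of its underside, z up.
- adapter_plate: dark grey metal adapter plate, bottom of the stack, lying on the shelf: 56 mm wide (its x) by 150 mm long (its y) by 16 mm thick, four bright screw heads near the corners; about 0.35 kg. Origin: centre of its underside, z up.
- plinth_round: round plywood plinth, 60 mm in diameter, 15 mm high, with a thin flush grey inset of 36 mm diameter in the middle of its top (the pivot's outline). It lies fixed on the shelf; origin: centre of its underside, z up, top face 15 mm above the origin.
- plinth_small: smallest rectangular plywood plinth, 64 mm (its x) by 108 mm (its y), 15 mm high, with a thin flush grey inset 40 x 84 mm on top (the bracket's outline). It lies fixed on the shelf; origin: centre of its underside, z up, top face 15 mm above the origin.
- plinth_medium: middle-sized rectangular plywood plinth, 72 mm (its x) by 144 mm (its y), 15 mm high, with a thin flush grey inset 48 x 120 mm on top (the wood block's outline). It lies fixed on the shelf; origin: centre of its underside, z up, top face 15 mm above the origin.
- plinth_large: largest rectangular plywood plinth, 80 mm (its x) by 174 mm (its y), 15 mm high, with a thin flush grey inset 56 x 150 mm on top (the adapter plate's outline). It lies fixed on the shelf; origin: centre of its underside, z up, top face 15 mm above the origin.
- hold_open_arm: bystander: black hold-open arm lying on the shelf, flat bar 24 x 200 x 8 mm along its y with a round boss at each end (up to 14 mm high, about 230 mm overall). Origin: centre of its underside. To be left alone.
- carton: bystander: small closed cardboard carton 60 x 90 x 40 mm (x, y, z) with a paper band. Origin: centre of its underside. To be left alone.
Things that resemble listed ones, but are neither listed nor needed, are in the scene too. Leave any red or yellow look-alike of the plinth_medium alone.

How it is judged:
By the outcome, as a careful person would: the job done as asked, in the order asked, and still so for the second after the job is handed in, with the robot touching nothing.
It also fails if it takes over 112 s, if anything falls off the work surface, if the arm or the gripper's body presses on something with over 40 N, if the wrist force passes 120 N, or if a joint passes its speed limit or range.

## Working session

There is one attempt and no reset: what is moved stays moved. The work goes in short steps, Python scripts to look and compute and a tool call to move; the robot and the scene stay as the last step left them, time stands still between calls to the robot, and variables do not carry over. Pictures are saved under pics/ and viewed, at most 14 in all, crops included, and the job is handed in when it is done.

Besides the shell and the picture viewer there is one more tool, called after "Emit:" by a JSON object that holds its "name" and its "arguments". move_arm: Moves the arm, as the interface text tells. Its arguments: {"type":"object","properties":{"plan":{"type":"array","items":{"type":"number"}},"newtons":{"type":"number"}},"required":["plan"]}

```bash
ls; mkdir -p pics; python3 - <<'E'
from plant import ctrl,cams
import cv2,numpy as np
s=ctrl.get_state(); print({k:np.round(v,3).tolist() for k,v in s.items()})
ims=[]
for n in("scene","side","wrist"):
    c=cams.read_camera(n); cv2.imwrite(f"pics/{n}0.png",c["color"][:,:,::-1]); print(n,{k:np.round(v,4).tolist() for k,v in c.items() if k!="color"}); ims.append(c["color"])
E
```

```text
pics
{'time': 0.0, 'qpos': [1.043, 0.287, 1.578, 0.0, 1.279, -0.15], 'dq': [-0.0, 0.001, -0.001, -0.0, 0.001, -0.001], 'joint_efforts': [0.0, -40.597, -29.263, -0.0, 0.006, -0.0], 'eef_pos': [0.249, 0.627, 0.23], 'tcp_rot': [0.188, 0.982, -0.001, -0.0], 'contact_force': [0.085, -0.152, -0.19], 'wrist_torque': [0.014, -0.017, 0.002], 'finger_force': 0.0, 'opening': 0.999}
scene {'fov_y': 54.5905, 'cx': 251.4886, 'cy': 194.0972, 'k1': -0.059, 'origin': [1.1598, 0.6685, 0.6554], 'orientation': [0.184, 0.4372, 0.8179, 0.3256]}
side {'fov_y': 47.5363, 'cx': 259.6216, 'cy': 196.2907, 'k1': -0.054, 'origin': [0.388, 0.9371, 0.7044], 'orientation': [-0.0352, 0.4657, 0.882, -0.0635]}
wrist {'fov_y': 70.2193, 'cx': 257.8522, 'cy': 190.309, 'k1': -0.0104, 'T_tool_cam': [[0.0007, 0.9577, 0.2879, 0.073], [1.0, -0.0005, -0.0007, 0.0005], [-0.0005, 0.2879, -0.9577, -0.142], [0.0, 0.0, 0.0, 1.0]]}
```

View pics/scene0.png

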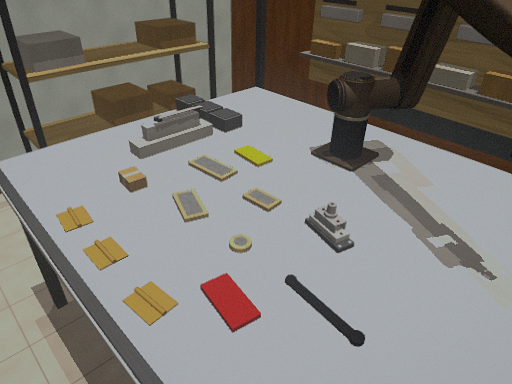

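View pics/side0.png

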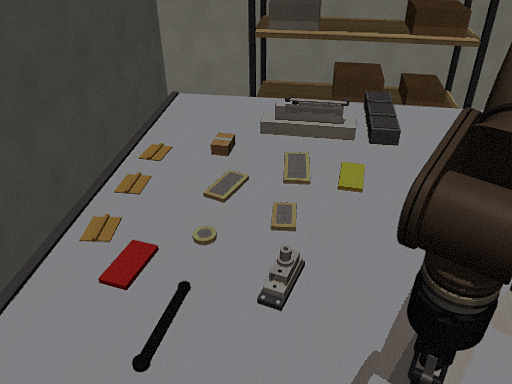

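The scene view shows the stack at about (330,228), round plinth (240,242), small plinth (262,199), the other two at (213,166) and (190,204), with red and yellow decoys, the black arm and the carton at (133,178). In the side view the stack is at (283,275). I'll measure the grey insets next.

```bash
cat > h.py <<'E'
import cv2,numpy as np
from scipy.spatial.transform import Rotation as R
from plant import ctrl,cams
def cam(n):
    s=ctrl.get_state(); c=cams.read_camera(n); c["bgr"]=np.ascontiguousarray(c["color"][:,:,::-1])
    if n=="wrist":
        T=np.eye(4);T[:3,:3]=R.from_quat(s["tcp_rot"]).as_matrix();T[:3,3]=s["eef_pos"];T=T@np.array(c["T_tool_cam"])
        c["Rm"],c["o"]=T[:3,:3],T[:3,3]
    else: c["Rm"],c["o"]=R.from_quat(c["orientation"]).as_matrix(),np.array(c["origin"])
    f=192/np.tan(np.radians(c["fov_y"]/2)); c["K"]=np.array([[f,0,c["cx"]],[0,f,c["cy"]],[0,0,1.]]); c["D"]=np.array([c["k1"],0,0,0.])
    return c
def rays(c,p):
    u=cv2.undistortPoints(np.float64(p).reshape(-1,1,2),c["K"],c["D"])[:,0]
    return np.c_[u[:,0],-u[:,1],-np.ones(len(u))]@c["Rm"].T
def onz(c,p,z):
    d=rays(c,p); return c["o"]+d*((z-c["o"][2])/d[:,2])[:,None]
def pix(c,P):
    q=(np.atleast_2d(P)-c["o"])@c["Rm"]; q=q*[1,-1,-1]
    return cv2.projectPoints(q,np.zeros(3),np.zeros(3),c["K"],c["D"])[0][:,0]
def rect(P):  # centre mm, long, short, direction (deg) of the long side
    (x,y),(w,h),a=cv2.minAreaRect(np.float32(P[:,:2]*1000))
    if w>h:a_=a
    else:a_=a+90;w,h=h,w
    return np.round([x,y,w,h,(a_+90)%180-90],1)
def insets(c,z=.015,amin=40,save=None):
    hsv=cv2.cvtColor(c["bgr"],cv2.COLOR_BGR2HSV)
    m=cv2.inRange(hsv,(12,55,60),(35,175,255)); 
    if save: cv2.imwrite(save,m)
    cs,hi=cv2.findContours(m,cv2.RETR_CCOMP,cv2.CHAIN_APPROX_NONE)
    return [(k.reshape(-1,2).mean(0).round().tolist(),rect(onz(c,k,z)).tolist(),rect(onz(c,cs[h[3]],z)).tolist()) for k,h in zip(cs,hi[0]) if h[3]>=0 and cv2.contourArea(k)>amin]
E
python3 - <<'E'
from h import *
for n in("scene","side"):
    c=cam(n); print(n)
    for p in insets(c,save=f"pics/m_{n}.png"): print(p)
    # stack blob: list rough points
    for px in ([(331,206),(330,245),(307,226),(333,247),(352,241)] if n=="scene" else [(286,248),(262,301),(281,303),(304,262)]):
        print(px,[np.round(onz(c,[px],z)[0]*1000).tolist() for z in(0.016,.098)])
E
```

```text
scene
([240.0, 241.0], [655.2, 115.9, 40.2, 37.0, 47.2], [660.7, 123.6, 67.2, 55.4, 47.3])
([189.0, 203.0], [647.4, -120.1, 129.4, 53.4, 70.3], [652.3, -110.4, 155.5, 72.5, 70.7])
([262.0, 197.0], [465.1, 6.6, 90.7, 46.8, -86.3], [473.7, 13.5, 116.0, 73.9, -86.6])
([212.0, 165.0], [450.3, -255.6, 159.4, 67.2, -86.7], [459.8, -242.9, 182.8, 90.7, -85.5])
([313.0, 98.0], [-400.1, -466.9, 152.4, 56.5, 24.4], [-3157.4, -2163.0, 6684.5, 1673.7, 22.7])
([318.0, 86.0], [-575.4, -566.8, 223.4, 51.7, 48.4], [-3157.4, -2163.0, 6684.5, 1673.7, 22.7])
([306.0, 84.0], [-567.2, -653.3, 139.7, 58.2, 24.2], [-3157.4, -2163.0, 6684.5, 1673.7, 22.7])
([288.0, 83.0], [-503.1, -724.4, 318.5, 86.1, 34.6], [-3157.4, -2163.0, 6684.5, 1673.7, 22.7])
([280.0, 78.0], [-538.0, -835.2, 257.4, 54.7, 41.8], [-3157.4, -2163.0, 6684.5, 1673.7, 22.7])
([270.0, 59.0], [-860.0, -1221.2, 308.7, 42.6, 38.8], [-3157.4, -2163.0, 6684.5, 1673.7, 22.7])
([284.0, 41.0], [-1407.0, -1571.7, 347.8, 88.5, 46.8], [-3157.4, -2163.0, 6684.5, 1673.7, 22.7])
([295.0, 43.0], [-1426.9, -1462.9, 819.7, 104.1, 37.9], [-3157.4, -2163.0, 6
[... 746 characters left out ...]
7.0, 77.0, 70.8])
([296.0, 165.0], [446.7, -251.0, 157.8, 60.4, -84.7], [446.0, -240.2, 191.3, 78.7, -84.4])
([458.0, 41.0], [-418.0, -1887.5, 154.7, 45.5, 11.7], [140.9, -2105.2, 1433.1, 661.3, -0.0])
([399.0, 38.0], [-61.9, -1888.4, 153.0, 47.4, 10.6], [140.9, -2105.2, 1433.1, 661.3, -0.0])
([370.0, 37.0], [109.9, -1869.6, 131.3, 71.5, 10.0], [140.9, -2105.2, 1433.1, 661.3, -0.0])
([275.0, 33.0], [703.7, -1875.2, 177.0, 75.9, 8.0], [140.9, -2105.2, 1433.1, 661.3, -0.0])
(286, 248) [[442.0, 147.0, 16.0], [436.0, 241.0, 98.0]]
(262, 301) [[475.0, 320.0, 16.0], [465.0, 394.0, 98.0]]
(281, 303) [[436.0, 320.0, 16.0], [430.0, 394.0, 98.0]]
(304, 262) [[396.0, 190.0, 16.0], [395.0, 279.0, 98.0]]
```

View pics/wrist0.png

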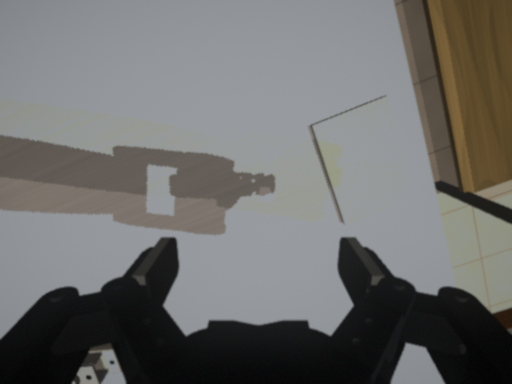

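Plinth centres are roughly: round (653,117), small (463,8), medium (645,-119) and large (448,-253). The wrist view shows the fingers and a corner of the stack at the bottom left. The stack sits near (440,245) with its long axis at about 73°. I'll move above it with the closing line at about -17°.

Emit:
{"name": "move_arm", "arguments": {"plan": [19,-38,-3,0,0,-8.5,50,19,-38,-3,0,0,-8.5,50,19,-38,-3,0,0,-8.5,50,19,-38,-3,0,0,-8.5,50,19,-38,-3,0,0,-8.5,50,19,-38,-3,0,0,-8.5,50,19,-38,-3,0,0,-8.5,50,19,-38,-3,0,0,-8.5,50,19,-38,-3,0,0,-8.5,50,19,-38,-3,0,0,-8.5,50,0,0,0,0,0,0,50], "newtons": 40}}

```text
time: 1.35
eef_pos: [0.4406, 0.2438, 0.201]
tcp_rot: [0.804, 0.594, -0.0, 0.001]
contact_force: [-0.8, 1.1, 0.3]
opening: 0.587
finger_force: 0.0
```

```bash
python3 - <<'E'
from h import *
c=cam("wrist"); cv2.imwrite("pics/w1.png",c["bgr"])
s=ctrl.get_state(); print(s["time"],s["eef_pos"],s["tcp_rot"],c["o"])
print(pix(c,[[.44,.245,.098],[.44,.245,.062],[.44,.245,.016]]))
np.save("w1.npy",{k:c[k] for k in("Rm","o","K","D","bgr")},allow_pickle=True)
E
```

```text
1.4 [0.43970621 0.24557939 0.20115874] [ 8.03147179e-01  5.95780644e-01 -1.36775701e-04 -1.15838917e-04] [0.46259265 0.31438501 0.34291192]
[[256.32560255 189.4202078 ]
 [256.48534154 179.74198995]
 [256.64150786 170.2825869 ]]
```

View pics/w1.png

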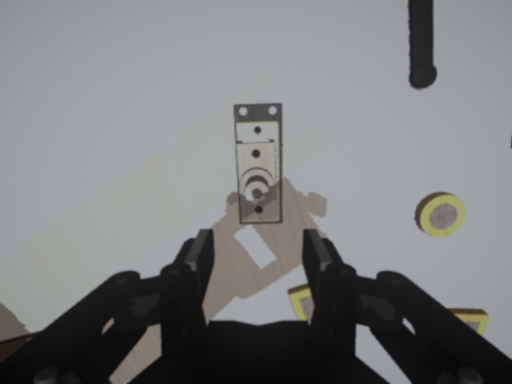

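The stack is upright in view, with the pivot post top near (257,187) and the plate between (235,103) and (281,222). The round plinth is at (440,214). I'll enlarge the stack.

```bash
python3 - <<'E'
from h import *
b=cv2.imread("pics/w1.png")[95:230,220:300]
cv2.imwrite("pics/w1c.png",cv2.resize(b,None,fx=4.4,fy=4.4,interpolation=cv2.INTER_NEAREST))
E
```

```text
(no output)
```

View pics/w1c.png

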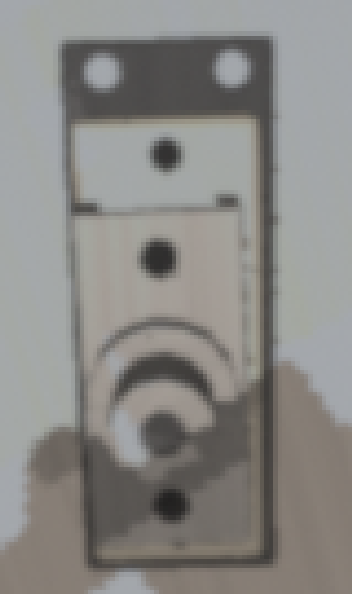

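```bash
python3 - <<'E'
from h import *
c=np.load("w1.npy",allow_pickle=True).item()
q=lambda x,y:(220+(x+.5)/4.4-.5,95+(y+.5)/4.4-.5)
print("pivot",onz(c,[q(163,433)],.098)*1000)
b=onz(c,[q(158,258),q(170,503)],.062)*1000; d=b[0]-b[1]; print("bracket",b.mean(0),np.degrees(np.arctan2(d[1],d[0])),np.linalg.norm(d))
p=onz(c,[q(64,40),q(271,40),q(272,563),q(90,563)],.016)*1000; print(p)
E
```

```text
pivot [[439.2593771  241.53330037  98.        ]]
bracket [439.74059644 242.55830576  62.        ] 75.6164966772014 61.36025632641728
[[438.31755212 326.82756366  16.        ]
 [489.70215747 311.0813378   16.        ]
 [450.35182048 169.35951306  16.        ]
 [399.07216007 185.09110746  16.        ]]
```

Emit:
{"name": "move_arm", "arguments": {"plan": [0,-4,-30,0,0,0,50,0,0,-35,0,0,0,50,0,0,-30,0,0,0,50,0,0,-20,0,0,0,50,0,0,-8,0,0,0,50,0,0,0,0,0,0,50,0,0,0,0,0,0,50]}}

```text
time: 2.1
eef_pos: [0.4396, 0.2442, 0.0795]
tcp_rot: [0.802, 0.598, 0.001, 0.0]
contact_force: [0.8, 0.6, 0.8]
opening: 0.588
finger_force: 0.0
```

```bash
python3 - <<'E'
from h import *
s=ctrl.get_state(); print(s["time"],s["eef_pos"],s["contact_force"],s["opening"])
c=cam("side"); p=pix(c,[.439,.2415,.09])[0].astype(int); print(p)
cv2.imwrite("pics/s2.png",cv2.resize(c["bgr"][p[1]-60:p[1]+60,p[0]-75:p[0]+75],None,fx=4,fy=4))
E
```

```text
2.1 [0.43957606 0.24422139 0.07945659] [0.78778346 0.61883673 0.81653005] 0.5877585903850238
[284 250]
```

View pics/s2.png

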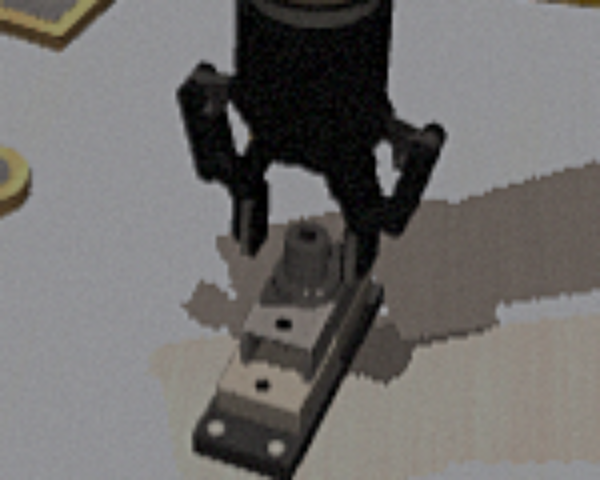

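The fingers straddle the post, and the TCP reads z 79.5 mm. I'll go down 4 mm, close, and lift.

Emit:
{"name": "move_arm", "arguments": {"plan": [0,-2,-4,0,0,0,50,0,0,0,0,0,0,20,0,0,0,0,0,0,20,0,0,0,0,0,0,20,0,0,0,0,0,0,20,0,0,0,0,0,0,20,0,0,20,0,0,0,20,0,0,40,0,0,0,20,0,0,40,0,0,0,20,0,0,10,0,0,0,20,0,0,0,0,0,0,20]}}

```text
time: 3.25
eef_pos: [0.4401, 0.2417, 0.1858]
tcp_rot: [0.802, 0.597, 0.002, 0.001]
contact_force: [0.3, 0.8, -2.3]
opening: 0.267
finger_force: 39.5
```

```bash
python3 - <<'E'
from h import *
s=ctrl.get_state(); print(s["time"],s["eef_pos"],s["contact_force"],s["opening"],s["finger_force"])
c=np.load("w1.npy",allow_pickle=True).item()
for p in insets(c): print(p)
E
```

```text
3.25 [0.44005159 0.2417085  0.18577104] [ 0.26634736  0.82172858 -2.34439881] 0.2668456768598474 39.5240181684494
([443.0, 216.0], [653.5, 115.5, 37.2, 36.4, -57.8], [649.3, 119.4, 65.6, 57.4, -42.8])
```

Emit:
{"name": "move_arm", "arguments": {"plan": [20,-12,0,0,0,0,20,38,-22,0,0,0,0,20,38,-22,0,0,0,0,20,38,-22,0,0,0,0,20,38,-22,0,0,0,0,20,30,-18,0,0,0,0,20,11,-7,0,0,0,0,20,0,0,0,0,0,0,20,0,0,0,0,0,0,20]}}

```text
time: 4.15
eef_pos: [0.6502, 0.1169, 0.1819]
tcp_rot: [0.802, 0.597, -0.002, -0.002]
contact_force: [-0.4, -0.1, -1.7]
opening: 0.265
finger_force: 39.7
```

```bash
python3 - <<'E'
from h import *
s=ctrl.get_state(); print(s["time"],s["eef_pos"],s["tcp_rot"])
c=cam("wrist"); cv2.imwrite("pics/w3.png",c["bgr"])
for p in insets(c): print(p)
c=cam("scene")
for p in insets(c)[:6]: print(p)
E
```

```text
4.15 [0.6502124  0.11689267 0.18189427] [ 0.80198472  0.59734027 -0.00169166 -0.00150053]
([488.0, 272.0], [899.8, -94.5, 78.1, 34.6, 88.2], [905.3, -92.2, 109.3, 49.3, 88.7])
([261.0, 175.0], [653.4, 115.7, 35.9, 35.8, -61.6], [653.7, 115.9, 59.4, 58.0, -80.1])
([484.0, 106.0], [907.3, 116.8, 64.9, 20.6, -83.8], [906.0, 122.8, 103.0, 59.9, 88.1])
([240.0, 241.0], [655.3, 114.7, 38.8, 37.7, 13.5], [660.1, 121.2, 71.4, 58.0, 47.2])
([189.0, 203.0], [647.3, -120.1, 129.2, 53.4, 70.3], [652.5, -109.8, 154.2, 72.5, 70.7])
([262.0, 197.0], [465.7, 6.1, 89.7, 46.0, -88.2], [472.7, 14.1, 117.4, 76.1, -86.5])
([294.0, 93.0], [-379.0, -579.2, 152.0, 41.5, 46.1], [-751.3, -547.9, 1033.0, 596.6, 28.2])
([275.0, 12.0], [-2811.2, -2982.4, 1739.6, 126.0, 38.3], [-2187.9, -2803.6, 5361.6, 1709.6, 29.2])
```

View pics/w3.png

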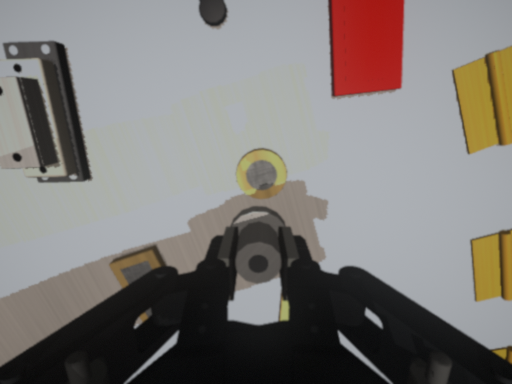

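The round plinth's inset is centred at (261,175) and the held pivot's top hole at (258,264). I'll work out the pivot's offset relative to the plinth in this same view.

```bash
python3 - <<'E'
from h import *
c=cam("wrist");s=ctrl.get_state();print(s["eef_pos"],s["tcp_rot"])
r=insets(c)
for p in r: print(p)
P=onz(c,[(258,264)],s["eef_pos"][2]+.0225)*1000; print(P)
g=cv2.cvtColor(c["bgr"],cv2.COLOR_BGR2GRAY)[245:285,235:282]
m=(g<60).astype(np.uint8); n,l,st,ce=cv2.connectedComponentsWithStats(m); print(st[1:],ce[1:]+[235,245])
E
```

```text
[0.65056093 0.11753554 0.18375078] [ 8.01584125e-01  5.97881560e-01 -5.26474129e-04 -5.03171144e-04]
([487.0, 273.0], [899.8, -96.8, 74.2, 34.0, 88.1], [906.6, -92.0, 109.2, 51.5, 88.8])
([261.0, 175.0], [653.7, 115.5, 35.9, 35.2, 73.5], [653.2, 116.2, 59.9, 57.2, 75.1])
([484.0, 107.0], [908.6, 118.3, 65.3, 18.0, -82.1], [907.0, 123.0, 103.7, 62.2, 88.1])
[[650.88822759 117.31604512 206.25078422]]
[[  0   0  10  37  82]
 [ 38   0   9  36  88]
 [ 14  10  19  18 265]] [[236.67073171 256.12195122]
 [279.28409091 255.89772727]
 [257.96603774 263.30188679]]
```

Emit:
{"name": "move_arm", "arguments": {"plan": [2.7,-1.5,-20,0,0,0,20,0,0,-40,0,0,0,20,0,0,-40,0,0,0,20,0,0,-30,0,0,0,20,0,0,-14,0,0,0,20,0,0,-6,0,0,0,20,0,0,0,0,0,0,20,0,0,0,0,0,0,20]}}

```text
time: 5.1
eef_pos: [0.6562, 0.1152, 0.0367]
tcp_rot: [0.802, 0.597, 0.002, 0.001]
contact_force: [0.4, -0.1, -1.9]
opening: 0.263
finger_force: 39.7
```

```bash
python3 - <<'E'
from h import *
import time
z=[]
for i in range(4):
    s=ctrl.get_state(); z.append(np.r_[s["eef_pos"]*1000,s["contact_force"]]); c=cam("wrist")
print(np.round(z,1))
for p in insets(c): print(p)
E
```

```text
[[ 6.562e+02  1.152e+02  3.670e+01  4.000e-01 -1.000e-01 -1.900e+00]
 [ 6.564e+02  1.151e+02  3.690e+01 -2.000e-01  5.000e-01 -1.700e+00]
 [ 6.563e+02  1.150e+02  3.680e+01  0.000e+00 -1.000e-01 -2.500e+00]
 [ 6.561e+02  1.150e+02  3.650e+01  6.000e-01 -3.000e-01 -1.300e+00]]
```

```bash
python3 - <<'E'
from h import *
s=ctrl.get_state();print(s["eef_pos"],s["tcp_rot"],s["qpos"],s["dq"])
c=cam("wrist"); d=cam("side"); e=cam("scene")
def crop(c,f,h=50,w=65):
    p=pix(c,[.6535,.1158,.03])[0].astype(int); y=min(max(p[1],h),384-h); x=p[0]
    return cv2.resize(c["bgr"][y-h:y+h,x-w:x+w],(400,308),interpolation=cv2.INTER_CUBIC)
cv2.imwrite("pics/p4.png",np.hstack([crop(c,1,77,100),crop(d,1,38,50)]))
print(pix(c,[.6535,.1158,.015]),pix(d,[.6535,.1158,.015]))
E
```

```text
[0.65574978 0.11491228 0.03609313] [0.80201962 0.59729593 0.00117847 0.00084156] [ 2.13315675e-02  4.75608732e-01  1.71371845e+00 -4.78048767e-06
  9.49369255e-01  3.11878532e-01] [ 0.00093376  0.00526011  0.01027873 -0.00195654  0.0002185   0.0010023 ]
[[253.33731234 226.68131126]] [[203.1351711  232.15001451]]
```

View pics/p4.png

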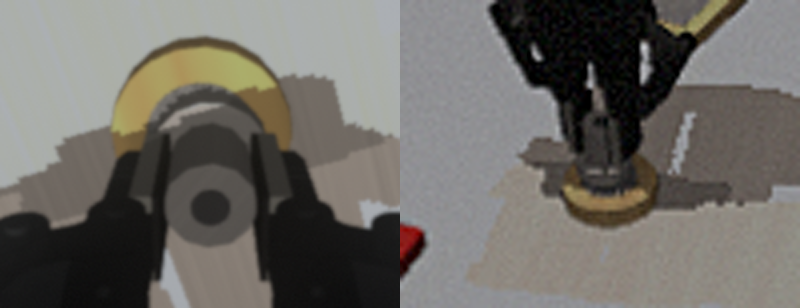

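The left crop shows the plinth centred about 9 px left of the pivot axis, so the pivot is about 2.5 mm too far along +x. That matches the measured pose, which is still settling. I'll wait briefly and re-read it.

Emit:
{"name": "move_arm", "arguments": {"plan": [0,0,0,0,0,0,20,0,0,0,0,0,0,20,0,0,0,0,0,0,20]}}

```text
time: 5.75
eef_pos: [0.6546, 0.1149, 0.0342]
tcp_rot: [0.802, 0.597, -0.0, -0.0]
contact_force: [0.0, -0.4, -2.0]
opening: 0.266
finger_force: 39.7
```

Emit:
{"name": "move_arm", "arguments": {"plan": [0,0,0,0,0,0,20,0,0,0,0,0,0,20,0,0,0,0,0,0,20]}}

```text
time: 6.05
eef_pos: [0.6546, 0.1149, 0.0342]
tcp_rot: [0.802, 0.597, -0.0, -0.0]
contact_force: [0.1, -0.2, -1.7]
opening: 0.263
finger_force: 39.7
```

Settling takes about 0.5 s. I'll correct by (-1.4, +1.1) and descend gently.

Emit:
{"name": "move_arm", "arguments": {"plan": [-1.4,1.1,-2,0,0,0,20,0,0,-1,0,0,0,20,0,0,0,0,0,0,20,0,0,0,0,0,0,20,0,0,0,0,0,0,20,0,0,0,0,0,0,20]}}

```text
time: 6.65
eef_pos: [0.6533, 0.116, 0.0314]
tcp_rot: [0.802, 0.597, 0.0, 0.0]
contact_force: [-0.6, 0.4, -2.7]
opening: 0.266
finger_force: 39.7
```

Emit:
{"name": "move_arm", "arguments": {"plan": [0,0,-1,0,0,0,20,0,0,-0.5,0,0,0,20,0,0,0,0,0,0,20,0,0,0,0,0,0,20,0,0,0,0,0,0,20]}}

```text
time: 7.15
eef_pos: [0.6533, 0.116, 0.0298]
tcp_rot: [0.802, 0.597, 0.0, 0.0]
contact_force: [0.1, -0.7, -3.0]
opening: 0.264
finger_force: 39.7
```

Emit:
{"name": "move_arm", "arguments": {"plan": [0,0,-0.7,0,0,0,20,0,0,-0.3,0,0,0,20,0,0,0,0,0,0,20,0,0,0,0,0,0,20]}}

```text
time: 7.55
eef_pos: [0.6532, 0.116, 0.0288]
tcp_rot: [0.802, 0.597, -0.0, -0.0]
contact_force: [0.6, -0.2, -1.7]
opening: 0.268
finger_force: 39.7
```

Emit:
{"name": "move_arm", "arguments": {"plan": [0,0,-0.7,0,0,0,20,0,0,-0.3,0,0,0,20,0,0,0,0,0,0,20,0,0,0,0,0,0,20]}}

```text
time: 7.95
eef_pos: [0.6533, 0.116, 0.0279]
tcp_rot: [0.802, 0.597, 0.0, 0.0]
contact_force: [-0.4, 0.0, -2.2]
opening: 0.266
finger_force: 39.7
```

Emit:
{"name": "move_arm", "arguments": {"plan": [0,0,-0.7,0,0,0,20,0,0,-0.3,0,0,0,20,0,0,0,0,0,0,20,0,0,0,0,0,0,20]}}

```text
time: 8.35
eef_pos: [0.6533, 0.116, 0.0279]
tcp_rot: [0.802, 0.597, -0.0, -0.0]
contact_force: [-2.7, 0.0, 6.1]
opening: 0.264
finger_force: 40.1
```

Emit:
{"name": "move_arm", "arguments": {"plan": [0,0,-0.5,0,0,0,20,0,0,-0.3,0,0,0,20,0,0,0,0,0,0,20,0,0,0,0,0,0,20]}}

```text
time: 8.75
eef_pos: [0.6534, 0.116, 0.0279]
tcp_rot: [0.802, 0.597, -0.0, -0.0]
contact_force: [-4.9, -1.1, 8.3]
opening: 0.265
finger_force: 40.5
```

Contact at z 27.9. I'll ease off, open, lift and check.

Emit:
{"name": "move_arm", "arguments": {"plan": [0,0,0.7,0,0,0,20,0,0,0,0,0,0,24,0,0,0,0,0,0,50,0,0,0,0,0,0,50,0,0,0,0,0,0,50,0,0,5,0,0,0,50,0,0,20,0,0,0,50,0,0,45,0,0,0,50,0,0,45,0,0,0,50,0,0,40,0,0,0,50,0,0,0,0,0,0,50,0,0,0,0,0,0,50]}}

```text
time: 9.95
eef_pos: [0.6542, 0.116, 0.1839]
tcp_rot: [0.802, 0.597, 0.002, 0.001]
contact_force: [-0.3, -0.1, -0.3]
opening: 0.583
finger_force: 0.0
```

```bash
python3 - <<'E'
from h import *
for i in range(4): c=cam("wrist")
s=ctrl.get_state();print(s["time"],s["eef_pos"])
for p in insets(c): print(p)
p=pix(c,[.6535,.116,.051])[0]; print(p)
x,y=p.astype(int); cv2.imwrite("pics/w5.png",cv2.resize(c["bgr"][y-50:y+50,x-60:x+60],None,fx=5,fy=5,interpolation=cv2.INTER_CUBIC))
np.save("w5.npy",{k:c[k] for k in("Rm","o","K","D","bgr")},allow_pickle=True); print(x-60,y-50)
# second view, hole
hsv=cv2.cvtColor(c["bgr"],cv2.COLOR_BGR2HSV); m=cv2.inRange(hsv,(12,55,60),(35,255,255))
cs,_=cv2.findContours(m,cv2.RETR_EXTERNAL,cv2.CHAIN_APPROX_NONE)
for k in cs:
    if cv2.pointPolygonTest(k,(float(x),float(y)),False)>=0: print("plinth",rect(onz(c,k,.015)))
E
```

```text
10.15 [0.65199294 0.11594305 0.17920536]
([489.0, 272.0], [899.9, -92.1, 83.6, 34.6, 88.2], [905.3, -91.9, 109.9, 49.2, 88.7])
([260.0, 176.0], [653.8, 114.4, 38.9, 37.5, -67.4], [653.3, 116.0, 59.1, 57.7, 73.5])
([484.0, 103.0], [906.8, 118.7, 68.7, 21.3, -83.4], [905.8, 122.7, 103.2, 60.1, 88.1])
[259.2528546  182.85716717]
199 132
plinth [653.3 116.   59.1  57.7  73.5]
```

View pics/w5.png

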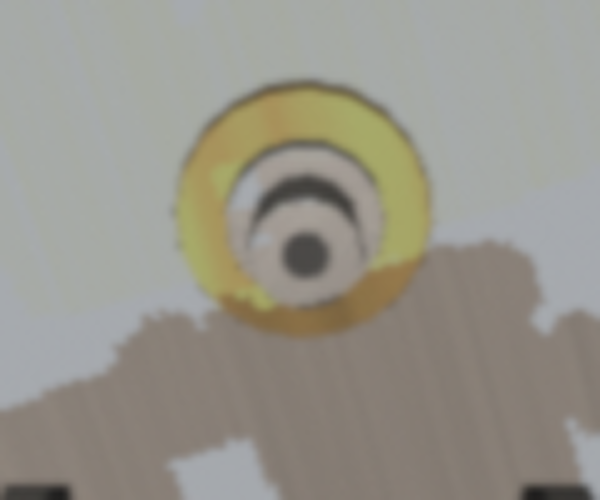

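The pivot sits upright and concentric, with its hole at about (260,182.5) against an expected (259.3,182.9). Next is the bracket.

Emit:
{"name": "move_arm", "arguments": {"plan": [-20,12,0,0,0,2.3,50,-38,22,0,0,0,0,50,-38,22,0,0,0,0,50,-38,22,0,0,0,0,50,-38,22,0,0,0,0,50,-30,18,0,0,0,0,50,-11,9,0,0,0,0,50,0,0,0,0,0,0,50,0,0,0,0,0,0,50,0,0,0,0,0,0,50,0,0,0,0,0,0,50,0,0,0,0,0,0,50]}}

```text
time: 11.35
eef_pos: [0.441, 0.2424, 0.1816]
tcp_rot: [0.79, 0.613, -0.0, 0.0]
contact_force: [-0.5, 1.2, 0.2]
opening: 0.585
finger_force: 0.0
```

```bash
cat >> h.py <<'E'
def tip(s): # yaw (deg) of the closing line
    y=R.from_quat(s["tcp_rot"]).as_matrix()[:,1]; return np.degrees(np.arctan2(y[1],y[0]))
def save(c,f): np.save(f,{k:c[k] for k in("Rm","o","K","D","bgr")},allow_pickle=True)
def dots(c,P,h,thr=75,amin=6,amax=200): # dark dots near world point P
    x,y=pix(c,P)[0].astype(int); g=cv2.cvtColor(c["bgr"],cv2.COLOR_BGR2GRAY)[y-h:y+h,x-h:x+h]
    n,l,st,ce=cv2.connectedComponentsWithStats((g<thr).astype(np.uint8))
    return [(np.round(ce[i]+[x-h,y-h],1).tolist(),st[i][2:].tolist()) for i in range(1,n) if amin<=st[i][4]<=amax and .6<st[i][2]/st[i][3]<1.6]
E
python3 - <<'E'
from h import *
c=cam("wrist");s=ctrl.get_state();print(s["time"],s["eef_pos"],tip(s)); save(c,"w6")
print(pix(c,[.4397,.2426,.062]))
for t in(60,80): print(dots(c,[.4397,.2426,.062],75,t))
x,y=pix(c,[.4397,.2426,.062])[0].astype(int); print(x-60,y-65)
cv2.imwrite("pics/w6.png",cv2.resize(c["bgr"][y-65:y+55,x-60:x+60],None,fx=5,fy=5,interpolation=cv2.INTER_CUBIC))
E
```

```text
11.4 [0.44088589 0.24253781 0.18165565] -14.410007637249976
[[256.00599327 185.91795812]]
[([258.8, 130.2], [5, 5, 19]), ([256.3, 155.1], [7, 7, 37]), ([256.2, 215.0], [8, 7, 48])]
[([258.7, 130.3], [6, 6, 28]), ([256.1, 155.2], [8, 8, 48]), ([276.0, 209.2], [34, 50, 141]), ([256.2, 214.8], [10, 9, 71])]
196 120
```

View pics/w6.png

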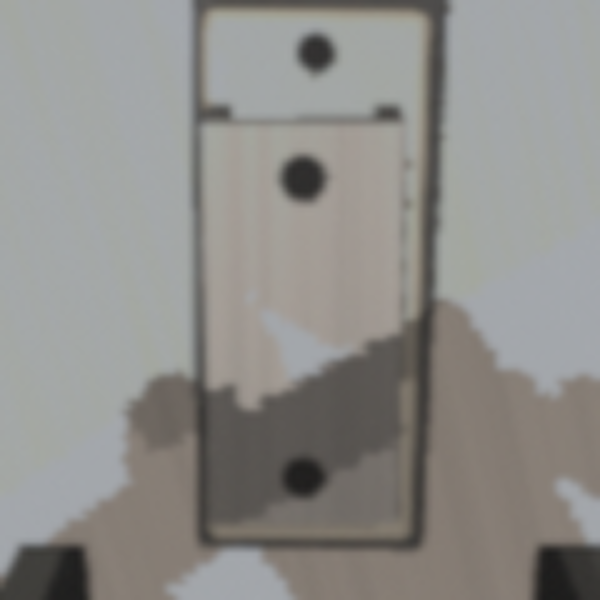

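The bracket's holes are at (256.2,155.1) and (256.2,214.9), and the visible wood-block hole is at (258.8,130.2).

```bash
python3 - <<'E'
from h import *
c=np.load("w6.npy",allow_pickle=True).item()
b=onz(c,[(256.2,155.1),(256.2,214.9)],.062)*1000; d=b[0]-b[1]; print("bracket",b.mean(0),np.degrees(np.arctan2(d[1],d[0])),np.linalg.norm(d))
E
```

```text
bracket [439.87203655 242.49461699  62.        ] 75.51763032686843 61.80552280338639
```

Emit:
{"name": "move_arm", "arguments": {"plan": [-1,0,-30,0,0,0,60,0,0,-40,0,0,0,60,0,0,-40,0,0,0,60,0,0,-22,0,0,0,60,0,0,-10,0,0,0,60,0,0,-1.6,0,0,0,60,0,0,0,0,0,0,60,0,0,0,0,0,0,60,0,0,0,0,0,0,60,0,0,0,0,0,0,60,0,0,0,0,0,0,60], "newtons": 60}}

```text
time: 12.5
eef_pos: [0.4396, 0.2432, 0.0387]
tcp_rot: [0.79, 0.613, 0.001, 0.0]
contact_force: [-0.2, -0.5, -0.3]
opening: 0.703
finger_force: 0.0
```

Emit:
{"name": "move_arm", "arguments": {"plan": [0,0,0,0,0,0,35,0,0,0,0,0,0,35,0,0,0,0,0,0,35,0,0,0,0,0,0,35,0,0,0,0,0,0,35]}}

```text
time: 13.0
eef_pos: [0.4397, 0.2432, 0.0386]
tcp_rot: [0.79, 0.613, 0.0, 0.0]
contact_force: [-0.2, 0.1, 4.5]
opening: 0.456
finger_force: 61.3
```

Emit:
{"name": "move_arm", "arguments": {"plan": [0,0,15,0,0,0,35,0,0,42,0,0,0,35,0,0,45,0,0,0,35,0,0,38,0,0,0,35,2,-18,0,0,0,6.2,35,3,-40,0,0,0,6.2,35,4,-40,0,0,0,6.1,35,4,-40,0,0,0,0,35,4,-40,0,0,0,0,35,4,-40,0,0,0,0,35,4,-40,0,0,0,0,35,3,-30,0,0,0,0,35]}}

```text
time: 14.2
eef_pos: [0.4663, -0.0469, 0.1769]
tcp_rot: [0.681, 0.732, -0.001, -0.001]
contact_force: [-0.2, -0.3, -2.0]
opening: 0.457
finger_force: 61.0
```

Emit:
{"name": "move_arm", "arguments": {"plan": [0,-20,0,0,0,0,35,0,0,0,0,0,0,35,0,0,0,0,0,0,35,0,0,0,0,0,0,35,0,0,0,0,0,0,35,0,0,0,0,0,0,35,0,0,0,0,0,0,35]}}

```text
time: 14.9
eef_pos: [0.4673, -0.0644, 0.1782]
tcp_rot: [0.681, 0.733, 0.0, 0.0]
contact_force: [0.7, -0.2, -1.8]
opening: 0.458
finger_force: 61.0
```

```bash
python3 - <<'E'
from h import *
c=cam("wrist");s=ctrl.get_state();print(s["time"],s["eef_pos"],tip(s),s["opening"]); save(c,"w7")
for p in insets(c): print(p)
z=s["eef_pos"][2]
print(dots(c,s["eef_pos"]+[0,0,.0235],60,60))
cv2.imwrite("pics/w7.png",c["bgr"])
E
```

```text
14.95 [ 0.46728866 -0.06456288  0.17817958] 4.200711555722803 0.45270776998377366
([259.0, 109.0], [463.7, 6.5, 84.6, 40.4, -86.8], [463.2, 6.4, 106.6, 63.1, -86.6])
[([257.9, 208.2], [17, 11, 153]), ([258.0, 316.3], [17, 14, 184])]
```

View pics/w7.png

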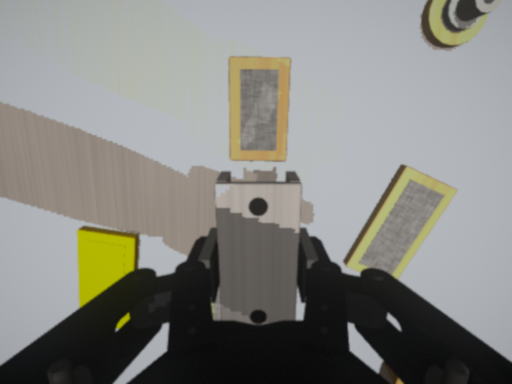

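The small plinth is at (259,109) and the held bracket's holes are at (258,208) and (258,316), so the bracket is aligned with the tool.

```bash
python3 - <<'E'
from h import *
c=np.load("w7.npy",allow_pickle=True).item()
b=onz(c,[(257.9,206.5),(258,316.3)],.1782+.0234)*1000; print(b,b.mean(0),np.linalg.norm(b[0]-b[1]))
b=onz(c,[(257.9,208.2),(258,316.3)],.1782+.0234)*1000; print(b,b.mean(0),np.linalg.norm(b[0]-b[1]))
E
```

```text
[[465.66572093 -34.2205575  201.6       ]
 [470.28911739 -95.63719598 201.6       ]] [467.97741916 -64.92887674 201.6       ] 61.590415464248146
[[465.72774022 -35.05395721 201.6       ]
 [470.28911739 -95.63719598 201.6       ]] [468.00842881 -65.34557659 201.6       ] 60.75471159800444
```

Emit:
{"name": "move_arm", "arguments": {"plan": [-1,20,0,0,0,-0.9,35,-2,30,-10,0,0,0,35,-1.5,21.4,-30,0,0,0,35,0,0,-40,0,0,0,35,0,0,-40,0,0,0,35,0,0,-24,0,0,0,35,0,0,-8,0,0,0,35,0,0,-2,0,0,0,35,0,0,0,0,0,0,35,0,0,0,0,0,0,35,0,0,0,0,0,0,35,0,0,0,0,0,0,35]}}

```text
time: 16.15
eef_pos: [0.4635, 0.0062, 0.0251]
tcp_rot: [0.687, 0.727, 0.001, 0.001]
contact_force: [-0.8, 0.6, -2.0]
opening: 0.46
finger_force: 60.8
```

Emit:
{"name": "move_arm", "arguments": {"plan": [0,0,0,0,0,0,35,0,0,0,0,0,0,35]}}

```text
time: 16.35
eef_pos: [0.4629, 0.0064, 0.0244]
tcp_rot: [0.687, 0.727, 0.0, 0.0]
contact_force: [0.6, -0.3, -1.0]
opening: 0.46
finger_force: 60.8
```

Emit:
{"name": "move_arm", "arguments": {"plan": [0,0.4,-2,0,0,0,35,0,0,-2,0,0,0,35,0,0,-1,0,0,0,35,0,0,-0.7,0,0,0,35,0,0,0,0,0,0,35,0,0,0,0,0,0,35,0,0,0,0,0,0,35,0,0,0,0,0,0,35]}}

```text
time: 17.15
eef_pos: [0.4628, 0.0068, 0.0185]
tcp_rot: [0.687, 0.727, 0.0, 0.0]
contact_force: [0.1, -0.3, -1.0]
opening: 0.456
finger_force: 60.8
```

Emit:
{"name": "move_arm", "arguments": {"plan": [0,0,-0.7,0,0,0,35,0,0,-0.4,0,0,0,35,0,0,0,0,0,0,35,0,0,0,0,0,0,35]}}

```text
time: 17.55
eef_pos: [0.4628, 0.0068, 0.0176]
tcp_rot: [0.687, 0.727, -0.0, -0.0]
contact_force: [-1.7, -1.0, 1.9]
opening: 0.452
finger_force: 61.3
```

Emit:
{"name": "move_arm", "arguments": {"plan": [0,0,-0.4,0,0,0,35,0,0,0,0,0,0,35,0,0,0,0,0,0,35]}}

```text
time: 17.85
eef_pos: [0.4629, 0.0068, 0.0175]
tcp_rot: [0.687, 0.727, -0.0, -0.0]
contact_force: [-3.3, 0.2, 5.1]
opening: 0.457
finger_force: 62.0
```

Emit:
{"name": "move_arm", "arguments": {"plan": [0,0,0.4,0,0,0,40,0,0,0,0,0,0,45,0,0,0,0,0,0,60,0,0,0,0,0,0,60,0,0,0,0,0,0,60,0,0,15,0,0,0,60,0,0,45,0,0,0,60,0,0,45,0,0,0,60,0,0,40,0,0,0,60,0,0,15,0,0,0,60,0,0,0,0,0,0,60,0,0,0,0,0,0,60]}}

```text
time: 19.05
eef_pos: [0.4623, 0.0069, 0.1766]
tcp_rot: [0.687, 0.727, -0.0, -0.0]
contact_force: [0.1, -0.5, -0.5]
opening: 0.704
finger_force: 0.0
```

Emit:
{"name": "move_arm", "arguments": {"plan": [0,0,0,0,0,0,60,0,0,0,0,0,0,60,0,0,0,0,0,0,60]}}

```text
time: 19.35
eef_pos: [0.462, 0.0069, 0.1759]
tcp_rot: [0.687, 0.727, -0.001, -0.001]
contact_force: [0.0, -0.5, 0.2]
opening: 0.702
finger_force: 0.0
```

```bash
python3 - <<'E'
from h import *
c=cam("wrist");s=ctrl.get_state();print(s["time"],s["eef_pos"],tip(s)); save(c,"w8")
for p in insets(c): print(p)
q=[]
for t in (60,80): print(dots(c,[.4635,.0065,.041],70,t))
x,y=pix(c,[.4635,.0065,.041])[0].astype(int); print(x-60,y-60)
cv2.imwrite("pics/w8.png",cv2.resize(c["bgr"][y-60:y+60,x-60:x+60],None,fx=4,fy=4,interpolation=cv2.INTER_CUBIC))
E
```

```text
19.4 [0.46223067 0.00686912 0.17622706] 3.250090304147466
[([259.2, 153.2], [6, 6, 26]), ([259.0, 210.2], [7, 7, 35])]
[([259.0, 153.2], [7, 7, 41]), ([259.0, 210.1], [7, 8, 46])]
198 122
```

View pics/w8.png

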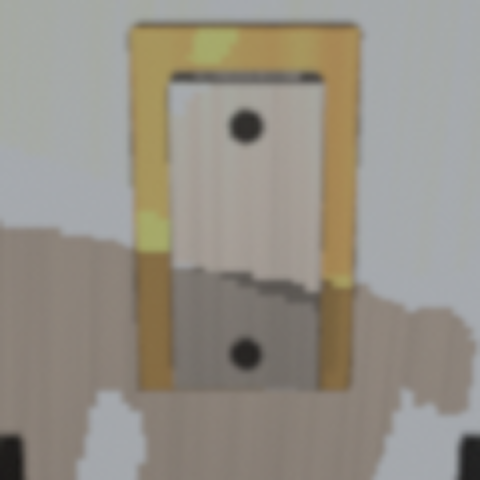

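The bracket lies centred on its plinth, with holes at (259,153) and (259,210). I'll check the numbers and then fetch the wood block.

```bash
python3 - <<'E'
from h import *
c=np.load("w8.npy",allow_pickle=True).item()
b=onz(c,[(259.05,153.2),(259.0,210.1)],.041)*1000; d=b[0]-b[1];print(b.mean(0),np.degrees(np.arctan2(d[1],d[0])))
c6=np.load("w6.npy",allow_pickle=True).item()
p=onz(c6,[(258.8,130.2)],.036)*1000; print("wood hole",p)
E
```

```text
[463.61660546   6.18669231  41.        ] 93.31381778462328
wood hole [[455.4444174  292.65699115  36.        ]]
```

Emit:
{"name": "move_arm", "arguments": {"plan": [-1,20,4,0,0,-6,60,-3,40,0,0,0,-6,60,-4,40,0,0,0,-5.8,60,-4,40,0,0,0,0,60,-4,40,0,0,0,0,60,-4,35,0,0,0,0,60,-2,16,0,0,0,0,60,0,4,0,0,0,0,60,0,0,0,0,0,0,60,0,0,0,0,0,0,60,0,0,0,0,0,0,60,0,0,0,0,0,0,60]}}

```text
time: 20.6
eef_pos: [0.441, 0.241, 0.1814]
tcp_rot: [0.791, 0.611, 0.0, 0.0]
contact_force: [-0.1, 0.5, -0.0]
opening: 0.7
finger_force: 0.0
```

```bash
python3 - <<'E'
from h import *
for i in range(3): c=cam("wrist")
s=ctrl.get_state();print(s["time"],s["eef_pos"],tip(s)); save(c,"w9")
for t in(60,80): print(dots(c,[.44,.242,.036],80,t))
x,y=pix(c,[.44,.242,.036])[0].astype(int); print(x-60,y-75)
cv2.imwrite("pics/w9.png",cv2.resize(c["bgr"][y-75:y+65,x-60:x+60],None,fx=4.2,fy=4.2,interpolation=cv2.INTER_CUBIC))
E
```

```text
20.75 [0.44093229 0.24134048 0.18138736] -14.593623973881062
[([258.4, 128.9], [4, 5, 17]), ([257.2, 220.4], [5, 5, 19])]
[([258.4, 128.8], [6, 7, 30]), ([257.5, 220.5], [6, 6, 32])]
196 103
```

View pics/w9.png

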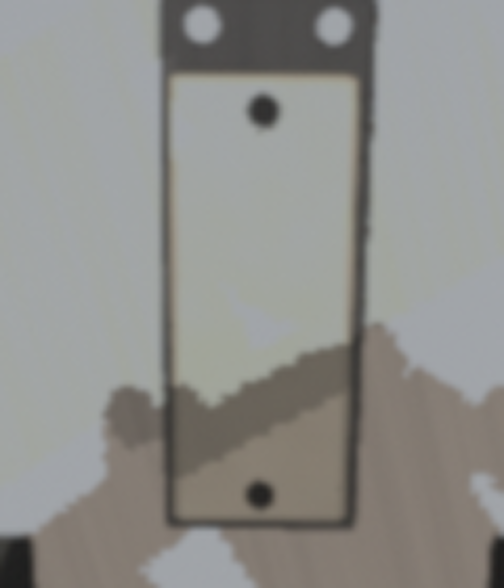

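The bracket is on target to within about 0.3 mm. The wood block's holes are at (258.4,128.9) and (257.4,220.5).

```bash
python3 - <<'E'
from h import *
c=np.load("w9.npy",allow_pickle=True).item()
b=onz(c,[(258.4,128.9),(257.4,220.5)],.036)*1000; d=b[0]-b[1];print(b.mean(0),np.degrees(np.arctan2(d[1],d[0])),np.linalg.norm(d))
E
```

```text
[442.15452522 243.63892114  36.        ] 74.82159486871865 101.8507802315822
```

Emit:
{"name": "move_arm", "arguments": {"plan": [1.2,2.3,-30,0,0,-0.6,66,0,0,-40,0,0,0,66,0,0,-40,0,0,0,66,0,0,-35,0,0,0,66,0,0,-14,0,0,0,66,0,0,-5,0,0,0,66,0,0,0,0,0,0,66,0,0,0,0,0,0,66,0,0,0,0,0,0,66,0,0,0,0,0,0,66,0,0,0,0,0,0,66], "newtons": 40}}

```text
time: 21.85
eef_pos: [0.4425, 0.2443, 0.0182]
tcp_rot: [0.794, 0.608, 0.001, 0.0]
contact_force: [-0.5, 0.2, 0.7]
opening: 0.77
finger_force: 0.0
```

Emit:
{"name": "move_arm", "arguments": {"plan": [0,0,0,0,0,0,42,0,0,0,0,0,0,42,0,0,0,0,0,0,42,0,0,0,0,0,0,42,0,0,0,0,0,0,42]}}

```text
time: 22.35
eef_pos: [0.4424, 0.2442, 0.0178]
tcp_rot: [0.794, 0.608, 0.0, 0.0]
contact_force: [0.8, -0.4, 4.7]
opening: 0.551
finger_force: 43.4
```

Emit:
{"name": "move_arm", "arguments": {"plan": [0,0,15,0,0,0,42,0,0,40,0,0,0,42,0,0,45,0,0,0,42,5,-15,40,0,0,0,42,12,-32,30,0,0,-4.3,42,15,-42,25,0,0,0,42,15,-42,20,0,0,0,42,15,-42,17,0,0,0,42,15,-42,0,0,0,0,42,15,-42,0,0,0,0,42,15,-42,0,0,0,0,42,15,-42,0,0,0,0,42]}}

```text
time: 23.55
eef_pos: [0.5634, -0.0976, 0.2475]
tcp_rot: [0.816, 0.577, -0.0, -0.001]
contact_force: [1.5, -0.1, -0.5]
opening: 0.555
finger_force: 42.8
```

Emit:
{"name": "move_arm", "arguments": {"plan": [15,-42,0,0,0,0,42,14,-42,0,0,0,0,42,10,-28,0,0,0,0,42,5,-16,0,0,0,0,42,0,0,0,0,0,0,42,0,0,0,0,0,0,42,0,0,0,0,0,0,42,0,0,0,0,0,0,42,0,0,0,0,0,0,42,0,0,0,0,0,0,42]}}

```text
time: 24.55
eef_pos: [0.6077, -0.2233, 0.2491]
tcp_rot: [0.816, 0.578, 0.0, 0.0]
contact_force: [0.0, 0.2, -1.2]
opening: 0.548
finger_force: 42.8
```

```bash
python3 - <<'E'
from h import *
for i in range(2): c=cam("wrist")
s=ctrl.get_state();print(s["time"],s["eef_pos"],tip(s),s["opening"],s["finger_force"]); save(c,"w10")
for p in insets(c): print(p)
for t in(50,60,80): print(dots(c,s["eef_pos"]+[0,0,.018],90,t))
cv2.imwrite("pics/w10.png",c["bgr"])
E
```

```text
24.65 [ 0.60762968 -0.22361025  0.24895706] -19.41964892297405 0.5519755529667919 42.811524868011475
([56.0, 230.0], [285.4, -223.3, 143.8, 80.8, 85.0], [285.5, -223.2, 144.9, 83.2, 84.8])
([259.0, 76.0], [646.0, -120.1, 120.9, 50.1, 70.4], [646.0, -120.5, 141.0, 71.3, 70.6])
[]
[]
[([167.7, 221.3], [3, 3, 6]), ([189.0, 232.0], [3, 3, 7])]
```

```bash
python3 - <<'E'
from h import *
c=np.load("w10.npy",allow_pickle=True).item()
T=np.array([.6077,-.2235,.249+.0182]); u=np.array([.3333,.9428,0])
pp=pix(c,[T+u*.0509,T-u*.0509]);print(pp)
g=cv2.cvtColor(c["bgr"],cv2.COLOR_BGR2GRAY)
for x,y in pp.astype(int):
    w=g[y-16:y+17,x-16:x+17]; print(w[::3,::3])
    for t in (60,75,90,110):
        n,l,st,ce=cv2.connectedComponentsWithStats((w<t).astype(np.uint8)); print(t,[(np.round(ce[i]+[x-16,y-16],1),st[i][2:]) for i in range(1,n) if 30<st[i][4]<500])
E
```

```text
[[257.22631587 160.63790559]
 [257.0181207  338.18112543]]
[[168 168 167 168 168 168 168 164 167 166 165]
 [181 181 181 181 181 181 181 181 180 180 179]
 [182 182 182 182 182 182 182 182 182 182 181]
 [182 182 182 182 170 126 114 164 182 182 182]
 [182 182 182 168  67  53  52  56 146 182 182]
 [182 183 182 109  53  52  52  53  70 178 183]
 [182 182 182  92  52  52  51  52  60 177 182]
 [183 182 182 130  52  52  51  51  96 182 182]
 [182 182 183 180 117  59  56  87 174 182 182]
 [183 182 183 182 182 174 172 182 183 183 183]
 [183 182 182 182 182 182 182 183 182 182 182]]
60 [(array([257.9, 161.4]), array([ 14,  14, 153], dtype=int32))]
75 [(array([257.9, 161.2]), array([ 15,  15, 176], dtype=int32))]
90 [(array([257.9, 161.4]), array([ 16,  16, 195], dtype=int32))]
110 [(array([257.9, 161.3]), array([ 17,  17, 214], dtype=int32))]
[[ 62  89 109 126 131 134 133 132 127 115  98]
 [ 21  21  20  25  42  57  64  49  29  22  22]
 [ 19  19  20  20  19  19  20  20  21  19  20]
 [ 18  19  19  18  19  20  20  19  18  18  19]
 [ 18  19  19  18  18  19  19  19  19  19  20]
 [ 19  17  18  19  18  18  18  18  18  18  18]
 [ 17  17  17  18  18  17  18  18  16  17  17]
 [ 16  17  18  18  17  17  17  16  15  17  17]
 [ 16  16  15  18  16  16  17  17  15  16  15]
 [ 16  15  16  15  16  16  15  16  15  15  15]
 [ 15  13  15  15  15  13  16  16  14  15  15]]
60 []
75 []
90 []
110 []
```

Emit:
{"name": "move_arm", "arguments": {"plan": [8,21,0,0,0,0,42,14,38,-20,0,0,0,42,12,33,-40,0,0,0,42,4.2,11.8,-45,0,0,0,42,0,0,-45,0,0,0,42,0,0,-40,0,0,0,42,0,0,-24,0,0,0,42,0,0,-10,0,0,0,42,0,0,-3,0,0,0,42,0,0,0,0,0,0,42,0,0,0,0,0,0,42,0,0,0,0,0,0,42]}}

```text
time: 25.85
eef_pos: [0.6465, -0.1227, 0.0264]
tcp_rot: [0.816, 0.578, 0.001, 0.001]
contact_force: [-0.1, 0.0, 0.3]
opening: 0.55
finger_force: 42.8
```

Emit:
{"name": "move_arm", "arguments": {"plan": [0,0,0,0,0,0,42,0,0,0,0,0,0,42,0,0,0,0,0,0,42]}}

```text
time: 26.15
eef_pos: [0.6452, -0.1222, 0.0245]
tcp_rot: [0.816, 0.578, 0.0, 0.0]
contact_force: [0.0, 0.1, -0.3]
opening: 0.553
finger_force: 42.8
```

Emit:
{"name": "move_arm", "arguments": {"plan": [0.7,2.4,-2,0,0,0,42,0,0,-2,0,0,0,42,0,0,-1.5,0,0,0,42,0,0,0,0,0,0,42,0,0,0,0,0,0,42,0,0,0,0,0,0,42,0,0,0,0,0,0,42,0,0,0,0,0,0,42]}}

```text
time: 26.95
eef_pos: [0.6458, -0.1198, 0.0188]
tcp_rot: [0.816, 0.578, 0.0, 0.0]
contact_force: [0.3, -0.7, -1.1]
opening: 0.55
finger_force: 42.8
```

```bash
python3 - <<'E'
from h import *
s=ctrl.get_state();print(s["time"],s["eef_pos"],tip(s),s["contact_force"])
E
```

```text
26.95 [ 0.64584301 -0.11982603  0.01878526] -19.447832529942367 [ 0.26582148 -0.74855162 -1.07755622]
```

Emit:
{"name": "move_arm", "arguments": {"plan": [0,0,-0.8,0,0,0,42,0,0,-0.7,0,0,0,42,0,0,0,0,0,0,42,0,0,0,0,0,0,42,0,0,0,0,0,0,42]}}

```text
time: 27.45
eef_pos: [0.6458, -0.1198, 0.0172]
tcp_rot: [0.816, 0.578, 0.0, 0.0]
contact_force: [-0.0, -0.3, -1.4]
opening: 0.552
finger_force: 42.8
```

Emit:
{"name": "move_arm", "arguments": {"plan": [0,0,-0.5,0,0,0,42,0,0,0,0,0,0,42,0,0,0,0,0,0,42,0,0,0,0,0,0,42]}}

```text
time: 27.85
eef_pos: [0.6459, -0.1198, 0.0169]
tcp_rot: [0.816, 0.578, 0.0, 0.0]
contact_force: [-0.2, -0.7, -0.7]
opening: 0.55
finger_force: 42.9
```

Emit:
{"name": "move_arm", "arguments": {"plan": [0,0,-0.3,0,0,0,42,0,0,0,0,0,0,42,0,0,0,0,0,0,42]}}

```text
time: 28.15
eef_pos: [0.6459, -0.1198, 0.0169]
tcp_rot: [0.816, 0.578, 0.0, 0.0]
contact_force: [-2.2, -0.2, 3.9]
opening: 0.55
finger_force: 43.3
```

Emit:
{"name": "move_arm", "arguments": {"plan": [0,0,0.3,0,0,0,48,0,0,0,0,0,0,54,0,0,0,0,0,0,66,0,0,0,0,0,0,66,0,0,0,0,0,0,66,0,0,15,0,0,0,66,0,0,45,0,0,0,66,0,0,45,0,0,0,66,0,0,45,0,0,0,66,0,0,15,0,0,0,66,0,0,0,0,0,0,66,0,0,0,0,0,0,66]}}

```text
time: 29.35
eef_pos: [0.6451, -0.1195, 0.1807]
tcp_rot: [0.816, 0.578, -0.0, -0.001]
contact_force: [-0.3, 0.2, -0.7]
opening: 0.772
finger_force: 0.0
```

Emit:
{"name": "move_arm", "arguments": {"plan": [0,0,0,0,0,0,66,0,0,0,0,0,0,66,0,0,0,0,0,0,66]}}

```text
time: 29.65
eef_pos: [0.645, -0.1195, 0.1796]
tcp_rot: [0.816, 0.578, -0.001, -0.001]
contact_force: [-0.4, -0.7, -0.3]
opening: 0.777
finger_force: 0.0
```

```bash
python3 - <<'E'
from h import *
c=cam("wrist");s=ctrl.get_state();print(s["time"],s["eef_pos"],tip(s)); save(c,"w11")
r=dots(c,[.646,-.1202,.035],75,60); print(r)
b=onz(c,[a[0] for a in r if a[1][0]<9],.035)*1000;d=b[0]-b[-1];print(b.mean(0),np.degrees(np.arctan2(d[1],d[0])),np.linalg.norm(d))
for p in insets(c): print(p)
E
```

```text
29.7 [ 0.64520526 -0.11961343  0.18006457] -19.45049474803859
[([259.5, 132.0], [4, 5, 16]), ([259.0, 223.1], [5, 5, 20])]
[ 646.28088289 -120.23700187   35.        ] 70.37313202345065 101.6366388560529
([259.0, 175.0], [644.8, -124.4, 128.7, 51.8, 70.5], [646.1, -120.1, 142.9, 72.1, 70.6])
```

The wood block is centred to within about 0.3 mm and 0.2°. Next is the plate.

Emit:
{"name": "move_arm", "arguments": {"plan": [-10,18,0,0,0,4,66,-20,36,0,0,0,0,66,-22,40,0,0,0,0,66,-22,40,0,0,0,0,66,-22,40,0,0,0,0,66,-22,40,0,0,0,0,66,-22,40,0,0,0,0,66,-22,40,0,0,0,0,66,-20,35,0,0,0,0,72,-15,25,0,0,0,0,72,-6.5,9.5,0,0,0,0,72,0,0,0,0,0,0,72]}}

```text
time: 30.9
eef_pos: [0.4416, 0.2445, 0.1815]
tcp_rot: [0.795, 0.607, -0.0, 0.0]
contact_force: [0.2, -0.2, 0.1]
opening: 0.842
finger_force: 0.0
```

Emit:
{"name": "move_arm", "arguments": {"plan": [0,0,0,0,0,0,72,0,0,0,0,0,0,72,0,0,0,0,0,0,72,0,0,0,0,0,0,72,0,0,0,0,0,0,72]}}

```text
time: 31.4
eef_pos: [0.4426, 0.2432, 0.1816]
tcp_rot: [0.796, 0.605, -0.0, 0.0]
contact_force: [0.1, 0.2, -0.3]
opening: 0.845
finger_force: 0.0
```

```bash
python3 - <<'E'
from h import *
c=cam("wrist");s=ctrl.get_state();print(s["time"],s["eef_pos"],tip(s)); save(c,"w12")
x,y=pix(c,[.444,.248,.016])[0].astype(int); print(x-60,y-75)
cv2.imwrite("pics/w12.png",cv2.resize(c["bgr"][y-75:y+75,x-60:x+60],None,fx=4,fy=4,interpolation=cv2.INTER_CUBIC))
E
```

```text
31.45 [0.44253795 0.24333762 0.18167088] -15.491625539922397
197 95
```

View pics/w12.png

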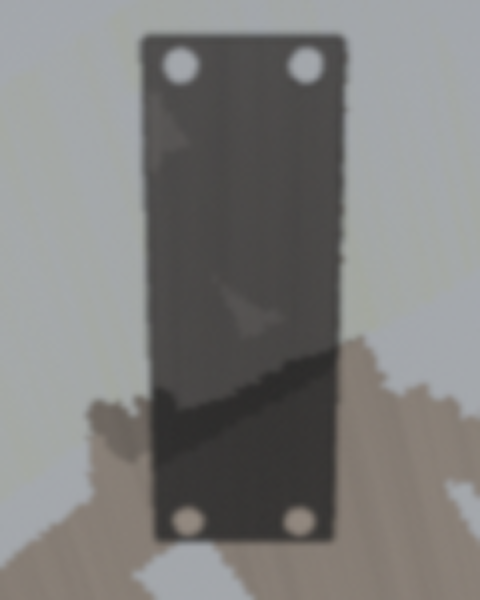

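The plate is clear, with screw heads near crop points (180,66), (306,66), (188,522) and (300,521) at 4x scale. I'll take the centroids.

```bash
cat >> h.py <<'E'
def plate(c,ctr,half=1):
    x0,y0=pix(c,ctr)[0].astype(int); h=90
    g=cv2.cvtColor(c["bgr"],cv2.COLOR_BGR2GRAY)[max(0,y0-h):y0+h,x0-60:x0+60]; o=np.array([x0-60,max(0,y0-h)])
    n,l,st,ce=cv2.connectedComponentsWithStats((g>105).astype(np.uint8))
    return [(ce[i]+o,st[i][4]) for i in range(1,n) if 25<st[i][4]<150 and .6<st[i][2]/st[i][3]<1.6]
E
python3 - <<'E'
from h import *
c=np.load("w12.npy",allow_pickle=True).item()
r=plate(c,[.444,.248,.016]); print(r)
b=onz(c,[a for a,_ in r],.016)*1000; print(b.round(1),b.mean(0))
b=b[np.argsort(b[:,1])]; d=b[2:].mean(0)-b[:2].mean(0); print(np.degrees(np.arctan2(d[1],d[0])),np.linalg.norm(d))
E
```

```text
[(array([241.88405797, 110.92753623]), np.int32(69)), (array([273.08695652, 110.89855072]), np.int32(69)), (array([243.67647059, 224.94117647]), np.int32(34)), (array([271.32352941, 224.94117647]), np.int32(34))]
[[445.4 316.3  16. ]
 [478.  307.3  16. ]
 [409.6 187.2  16. ]
 [442.2 178.2  16. ]] [443.79218035 247.27835674  16.        ]
74.52151237736575 133.97309969173165
```

Emit:
{"name": "move_arm", "arguments": {"plan": [1.2,4,-30,0,0,0,72,0,0,-40,0,0,0,72,0,0,-40,0,0,0,72,0,0,-35,0,0,0,72,0,0,-20,0,0,0,72,0,0,-10,0,0,0,72,0,0,-3,0,0,0,72,0,0,0,0,0,0,72,0,0,0,0,0,0,72,0,0,0,0,0,0,72,0,0,0,0,0,0,72,0,0,0,0,0,0,72], "newtons": 90}}

```text
time: 32.65
eef_pos: [0.4439, 0.2479, 0.0043]
tcp_rot: [0.796, 0.606, 0.001, 0.0]
contact_force: [0.7, -0.2, -0.7]
opening: 0.842
finger_force: 0.0
```

Emit:
{"name": "move_arm", "arguments": {"plan": [0,0,-2.5,0,0,0,72,0,0,0,0,0,0,72,0,0,0,0,0,0,72,0,0,0,0,0,0,72,0,0,0,0,0,0,72]}}

```text
time: 33.15
eef_pos: [0.4435, 0.2477, 0.0012]
tcp_rot: [0.796, 0.606, -0.0, -0.0]
contact_force: [0.2, -0.9, -0.3]
opening: 0.843
finger_force: 0.0
```

Emit:
{"name": "move_arm", "arguments": {"plan": [0,0,0,0,0,0,50,0,0,0,0,0,0,50,0,0,0,0,0,0,50,0,0,0,0,0,0,50,0,0,0,0,0,0,50]}}

```text
time: 33.65
eef_pos: [0.4437, 0.2478, 0.0019]
tcp_rot: [0.796, 0.606, -0.0, -0.0]
contact_force: [-2.3, -0.7, 4.6]
opening: 0.624
finger_force: 95.7
```

Emit:
{"name": "move_arm", "arguments": {"plan": [0,0,3,0,0,0,50,0,0,6,0,0,0,50,0,0,6,0,0,0,50,0,0,0,0,0,0,50,0,0,0,0,0,0,50,0,0,0,0,0,0,50]}}

```text
time: 34.25
eef_pos: [0.4432, 0.2477, 0.016]
tcp_rot: [0.796, 0.606, -0.0, -0.0]
contact_force: [0.2, -0.4, -4.2]
opening: 0.624
finger_force: 95.1
```

```bash
python3 - <<'E'
from h import *
c=cam("wrist");s=ctrl.get_state();print(s["time"],s["eef_pos"],tip(s),s["opening"],s["finger_force"],s["contact_force"],s["wrist_torque"]); save(c,"w13")
z=s["eef_pos"][2]+.016-.0015
u=np.array([.267,.9637,0]);ctr=s["eef_pos"].copy(); ctr[2]=z
v=np.array([.9637,-.267,0])
print(pix(c,[ctr+u*.067-v*.017,ctr+u*.067+v*.017]))
for a,n in plate(c,ctr+u*.067): print(a,n,onz(c,[a],z)[0]*1000-ctr*1000)
E
```

```text
34.3 [0.44323145 0.24761315 0.01592552] -15.449022233099587 0.6220668281686204 95.10468363761902 [ 0.98794348  0.38822428 -4.42399717] [ 0.00358181 -0.00249209  0.03357647]
[[219.65581592 124.04931351]
 [294.39522804 124.15697668]]
```

```bash
sed -i 's/25<st\[i\]\[4\]<150/25<st[i][4]<900/' h.py; python3 - <<'E'
from h import *
c=np.load("w13.npy",allow_pickle=True).item(); ctr=np.array([.4432,.2477,.0305]); u=np.array([.267,.9637,0]);v=np.array([.9637,-.267,0])
for a,n in plate(c,ctr+u*.067):
    d=onz(c,[a],ctr[2])[0]-ctr; print(a,n,"along u",d@u*1000,"along v",d@v*1000)
E
```

```text
[220.63020833 124.55729167] 384 along u 66.7043268982176 along v -16.501623016273623
[295.04973822 124.54973822] 382 along u 66.75570232005403 along v 17.34853938949756
```

The plate is held level and centred, offset less than 0.5 mm. I'll carry it to the large plinth, holding it crosswise for the look so that it doesn't hide the plinth.

Emit:
{"name": "move_arm", "arguments": {"plan": [0,0,20,0,0,0,50,0,0,40,0,0,0,50,0,0,40,0,0,0,50,0,-10,40,0,0,0,50,0,-30,24,0,0,-8,50,0,-40,0,0,0,-8,50,0,-40,0,0,0,-8,50,0,-40,0,0,0,-8,50,0,-40,0,0,0,-8,50,0,-40,0,0,0,-8,50,0,-40,0,0,0,-8,50,0,-40,0,0,0,-8,50]}}

```text
time: 35.5
eef_pos: [0.4429, -0.0737, 0.1799]
tcp_rot: [0.996, 0.089, -0.0, -0.0]
contact_force: [0.2, -0.3, -3.7]
opening: 0.618
finger_force: 96.3
```

Emit:
{"name": "move_arm", "arguments": {"plan": [0,-40,0,0,0,-5.5,50,0,-40,0,0,0,0,50,-12,-38,0,0,0,0,50,-18,-36,0,0,0,0,50,-15,-30,0,0,0,0,50,-8,-20,0,0,0,0,50,-2,-12,0,0,0,0,50,0,0,0,0,0,0,50,0,0,0,0,0,0,50,0,0,0,0,0,0,50,0,0,0,0,0,0,50,0,0,0,0,0,0,50]}}

```text
time: 36.7
eef_pos: [0.3888, -0.2875, 0.1802]
tcp_rot: [0.999, 0.045, 0.0, -0.0]
contact_force: [-0.1, -1.1, -4.2]
opening: 0.623
finger_force: 96.3
```

```bash
python3 - <<'E'
from h import *
for i in range(3): c=cam("wrist")
s=ctrl.get_state();print(s["time"],s["eef_pos"],tip(s),s["opening"],s["finger_force"],s["qpos"].round(2)); save(c,"w14")
for p in insets(c): print(p)
E
```

```text
36.85 [ 0.38867076 -0.28795339  0.18024082] -84.90940909994514 0.6237881143379138 96.34632468223572 [-0.85 -0.09  2.08  0.    1.15  0.63]
([44.0, 74.0], [477.1, -53.1, 15.7, 6.2, -7.1], [465.0, -27.8, 63.0, 58.9, 3.3])
```

```bash
python3 - <<'E'
from h import *
c=np.load("w14.npy",allow_pickle=True).item()
x,y=pix(c,[.448,-.253,.015])[0].astype(int);print(x,y, pix(c,[[.448,-.34,.015],[.448,-.166,.015]]))
hsv=cv2.cvtColor(c["bgr"],cv2.COLOR_BGR2HSV)
print(hsv[y,x-100:x+105:6].tolist()); print(hsv[y-45:y+46:4,x].tolist())
E
```

```text
231 119 [[310.31657153 126.91451226]
 [151.21310187 112.26178768]]
[[107, 8, 224], [103, 8, 224], [105, 7, 224], [68, 5, 221], [20, 75, 214], [21, 116, 219], [17, 16, 141], [17, 15, 150], [15, 17, 152], [19, 15, 132], [13, 16, 145], [17, 15, 123], [15, 14, 108], [15, 15, 104], [103, 8, 223], [103, 8, 224], [107, 11, 217], [15, 15, 105], [15, 13, 116], [15, 9, 112], [17, 15, 117], [15, 13, 118], [17, 15, 118], [24, 11, 114], [15, 13, 116], [15, 13, 115], [108, 8, 162], [107, 8, 224], [103, 8, 224], [12, 10, 123], [8, 9, 114], [18, 13, 100], [14, 31, 187], [14, 32, 186], [15, 30, 184]]
[[105, 7, 223], [107, 8, 223], [31, 93, 220], [32, 91, 221], [25, 101, 213], [15, 15, 133], [15, 15, 140], [17, 15, 150], [17, 17, 138], [12, 12, 108], [12, 12, 105], [12, 12, 104], [15, 4, 123], [120, 2, 148], [18, 12, 106], [15, 15, 103], [15, 15, 103], [12, 13, 102], [12, 13, 101], [8, 10, 102], [8, 10, 101], [6, 13, 102], [8, 10, 101]]
```

The plate lies along the camera's up-axis, so it hides part of the plinth. I'll step sideways instead to see the plinth beside it.

Emit:
{"name": "move_arm", "arguments": {"plan": [9,20,0,0,0,0,50,12,40,0,0,0,0,50,12,40,0,0,0,0,50,8,40,0,0,0,0,50,0,30,0,0,0,0,50,0,13,0,0,0,0,50,0,0,0,0,0,0,50,0,0,0,0,0,0,50,0,0,0,0,0,0,50,0,0,0,0,0,0,50,0,0,0,0,0,0,50,0,0,0,0,0,0,50]}}

```text
time: 38.05
eef_pos: [0.4295, -0.1058, 0.1802]
tcp_rot: [0.999, 0.044, -0.0, 0.0]
contact_force: [0.9, -0.1, -4.0]
opening: 0.622
finger_force: 96.3
```

```bash
python3 - <<'E'
from h import *
for i in range(2): c=cam("wrist")
s=ctrl.get_state();print(s["time"],s["eef_pos"],tip(s),s["opening"],s["finger_force"]); save(c,"w15")
for p in insets(c): print(p)
print(pix(c,[[.448,-.34,.015],[.448,-.166,.015]]))
E
```

```text
38.15 [ 0.42945625 -0.10554803  0.18013775] -84.97654590585272 0.6223619673107796 96.32405519485474
([389.0, 168.0], [449.5, -255.2, 151.5, 58.2, -85.8], [450.7, -254.3, 172.1, 79.5, -85.0])
[[460.18844453 176.95252363]
 [312.25325179 163.83267527]]
```

```bash
cat >> h.py <<'E'
def fit(P,L,W): # side-by-side line fits of a rectangle outline (mm): centre, yaw from the long sides, sizes
    P=P[:,:2]*1000; x,y,l,w,a=rect(P/1000)
    for _ in range(2):
        u=np.array([np.cos(np.radians(a)),np.sin(np.radians(a))]);v=np.array([-u[1],u[0]]);q=(P-[x,y])@np.c_[u,v]
        S=[];D=[]
        for k,o,h,g in((1,0,w/2,l/2),(0,1,l/2,w/2)):
            for sg in(1,-1):
                m=(abs(q[:,k]-sg*h)<4)&(abs(q[:,o])<g-7); S.append(np.median(q[m,k])); D.append(np.polyfit(q[m,o],q[m,k],1)[0])
        x,y=np.array([x,y])+u*(S[2]+S[3])/2+v*(S[0]+S[1])/2; a+=np.degrees((D[0]+D[1])/2); w=S[0]-S[1]; l=S[2]-S[3]
    return np.round([x,y,l,w,a,np.degrees(D[0]-D[1])],2)
E
python3 - <<'E'
from h import *
c=np.load("w15.npy",allow_pickle=True).item()
hsv=cv2.cvtColor(c["bgr"],cv2.COLOR_BGR2HSV)
for lo in(40,55,70):
    m=cv2.inRange(hsv,(12,lo,60),(35,175,255)); cs,hi=cv2.findContours(m,cv2.RETR_CCOMP,cv2.CHAIN_APPROX_NONE)
    for k,h in zip(cs,hi[0]):
        if h[3]>=0 and cv2.contourArea(k)>500: print(lo,fit(onz(c,k,.015),150,56),fit(onz(c,cs[h[3]],.015),174,80))
E
```

```text
40 [ 449.53 -255.12  149.17   55.82  -85.63    0.85] [ 450.22 -254.28  170.75   79.01  -85.42   -0.72]
55 [ 449.65 -255.08  150.03   56.5   -85.76    0.45] [ 450.22 -254.24  170.33   78.38  -85.39   -0.61]
70 [ 449.47 -255.27  150.92   57.47  -85.93    1.03] [ 450.2  -254.14  169.59   77.8   -85.26   -0.63]
```

Emit:
{"name": "move_arm", "arguments": {"plan": [2,-10,0,0,0,8.1,50,2,-14,0,0,0,8.1,50,2,-14,0,0,0,8.1,50,2,-14,0,0,0,8.1,50,2,-14,0,0,0,8.1,50,2,-14,0,0,0,8.1,50,2,-14,0,0,0,8.1,50,2,-14,0,0,0,8.1,50,2,-14,0,0,0,8.1,50,2,-14,0,0,0,8.1,50,0,-13,0,0,0,8.3,50,0,0,0,0,0,0,50]}}

```text
time: 39.35
eef_pos: [0.4496, -0.2556, 0.1802]
tcp_rot: [0.68, 0.733, -0.0, 0.0]
contact_force: [-0.5, 0.1, -3.6]
opening: 0.627
finger_force: 96.3
```

Emit:
{"name": "move_arm", "arguments": {"plan": [0,0,-40,0,0,0,50,0,0,-40,0,0,0,50,0,0,-40,0,0,0,50,0,0,-22,0,0,0,50,0,0,-10,0,0,0,50,0,0,0,0,0,0,50,0,0,0,0,0,0,50,0,0,0,0,0,0,50,0,0,0,0,0,0,50,0,0,0,0,0,0,50,0,0,0,0,0,0,50]}}

```text
time: 40.45
eef_pos: [0.4498, -0.2545, 0.0288]
tcp_rot: [0.68, 0.733, 0.0, 0.001]
contact_force: [-0.4, 0.1, -4.3]
opening: 0.622
finger_force: 96.3
```

```bash
python3 - <<'E'
from h import *
s=ctrl.get_state();print(s["time"],s["eef_pos"],tip(s),s["opening"],s["finger_force"])
E
```

```text
40.45 [ 0.44977456 -0.25450207  0.02879562] 4.346881118131763 0.6219381064713554 96.2760329246521
```

Emit:
{"name": "move_arm", "arguments": {"plan": [-0.3,0,-4,0,0,0,50,0,0,-3.5,0,0,0,50,0,0,-2,0,0,0,50,0,0,-0.8,0,0,0,50,0,0,0,0,0,0,50,0,0,0,0,0,0,50,0,0,0,0,0,0,50,0,0,0,0,0,0,50,0,0,0,0,0,0,50]}}

```text
time: 41.35
eef_pos: [0.4493, -0.2543, 0.018]
tcp_rot: [0.68, 0.733, 0.0, 0.0]
contact_force: [0.8, -0.1, -3.9]
opening: 0.628
finger_force: 96.4
```

Emit:
{"name": "move_arm", "arguments": {"plan": [0,0,-0.7,0,0,0,50,0,0,0,0,0,0,50,0,0,0,0,0,0,50,0,0,0,0,0,0,50]}}

```text
time: 41.75
eef_pos: [0.4492, -0.2543, 0.0172]
tcp_rot: [0.68, 0.733, -0.0, -0.0]
contact_force: [0.4, 0.2, -4.6]
opening: 0.622
finger_force: 96.4
```

Emit:
{"name": "move_arm", "arguments": {"plan": [0,0,-0.5,0,0,0,50,0,0,0,0,0,0,50,0,0,0,0,0,0,50,0,0,0,0,0,0,50]}}

```text
time: 42.15
eef_pos: [0.4493, -0.2543, 0.017]
tcp_rot: [0.68, 0.733, -0.0, 0.0]
contact_force: [-1.3, 2.0, 0.2]
opening: 0.623
finger_force: 96.8
```

Emit:
{"name": "move_arm", "arguments": {"plan": [0,0,-0.3,0,0,0,50,0,0,0,0,0,0,50,0,0,0,0,0,0,56,0,0,0,0,0,0,60,0,0,0,0,0,0,74,0,0,0,0,0,0,74,0,0,15,0,0,0,74,0,0,45,0,0,0,74,0,0,45,0,0,0,74,0,0,45,0,0,0,74,0,0,20,0,0,0,74,0,0,0,0,0,0,74]}}

```text
time: 43.35
eef_pos: [0.4513, -0.256, 0.1912]
tcp_rot: [0.68, 0.733, 0.0, 0.005]
contact_force: [-0.1, -0.4, 0.2]
opening: 0.868
finger_force: 0.0
```

Emit:
{"name": "move_arm", "arguments": {"plan": [0,0,0,0,0,0,74,0,0,0,0,0,0,74,0,0,0,0,0,0,74,0,0,0,0,0,0,74,0,0,0,0,0,0,74]}}

```text
time: 43.85
eef_pos: [0.4489, -0.254, 0.1855]
tcp_rot: [0.68, 0.733, -0.0, -0.001]
contact_force: [-0.1, 0.3, 0.7]
opening: 0.864
finger_force: 0.0
```

```bash
python3 - <<'E'
from h import *
c=cam("wrist");s=ctrl.get_state();print(s["time"],s["eef_pos"],tip(s)); save(c,"w16")
r=plate(c,[.4497,-.255,.031]); print(r)
b=onz(c,[a for a,_ in r],.031)*1000; print(b.round(1),b.mean(0))
b=b[np.argsort(b[:,1])]; d=b[2:].mean(0)-b[:2].mean(0); print(np.degrees(np.arctan2(d[1],d[0])),np.linalg.norm(d))
hsv=cv2.cvtColor(c["bgr"],cv2.COLOR_BGR2HSV)
m=cv2.inRange(hsv,(12,55,60),(35,175,255)); cs,hi=cv2.findContours(m,cv2.RETR_CCOMP,cv2.CHAIN_APPROX_NONE)
for k in cs:
    if cv2.contourArea(k)>500: print(rect(onz(c,k,.015)),fit(onz(c,k,.015),174,80))
E
```

```text
43.9 [ 0.44900614 -0.25412008  0.18571223] 4.35090309167428
[(array([274.5625, 116.0875]), np.int32(80)), (array([242.43902439, 116.23170732]), np.int32(82)), (array([244.12820513, 232.87179487]), np.int32(39)), (array([272.58974359, 232.82051282]), np.int32(39))]
[[ 461.8 -186.8   31. ]
 [ 428.2 -189.5   31. ]
 [ 438.3 -323.    31. ]
 [ 472.  -320.4   31. ]] [ 450.08510267 -254.91091772   31.        ]
94.35811897811084 133.9753808014049
  return _methods._mean(a, axis=axis, dtype=dtype,
  ret = ret.dtype.type(ret / rcount)
Traceback (most recent call last):
  File "h.py", line 50, in fit
    m=(abs(q[:,k]-sg*h)<4)&(abs(q[:,o])<g-7); S.append(np.median(q[m,k])); D.append(np.polyfit(q[m,o],q[m,k],1)[0])
                                                                                    ~~~~~~~~~~^^^^^^^^^^^^^^^^^
TypeError: expected non-empty vector for x
```

```bash
python3 - <<'E'
from h import *
c=np.load("w16.npy",allow_pickle=True).item()
hsv=cv2.cvtColor(c["bgr"],cv2.COLOR_BGR2HSV)
m=cv2.inRange(hsv,(12,50,50),(35,190,255)); m=cv2.morphologyEx(m,cv2.MORPH_CLOSE,np.ones((3,3)))
cs,_=cv2.findContours(m,cv2.RETR_EXTERNAL,cv2.CHAIN_APPROX_NONE)
for k in cs:
    if cv2.contourArea(k)>150: print(cv2.boundingRect(k),rect(onz(c,k,.015)))
# rim margins across the plate, sampled on lines through the plinth (mm from plinth estimate)
u=np.array([np.cos(np.radians(94.4)),np.sin(np.radians(94.4)),0]);v=np.array([u[1],-u[0],0]);C=np.array([.4499,-.255,.015])
def scan(o,d,lim):
    t=np.arange(-lim,lim,.0002); p=np.round(pix(c,[o+d*a for a in t])).astype(int); on=m[p[:,1].clip(0,383),p[:,0].clip(0,511)]>0
    return np.round([t[on&(t>0)].min(initial=9),t[on&(t>0)].max(initial=0),t[on&(t<0)].max(initial=-9),t[on&(t<0)].min(initial=0)],4)*1000
for a in(-.06,-.03,0,.03,.06): print("v at",a,scan(C+u*a,v,.05))
for a in(-.02,0,.02): print("u at",a,scan(C+v*a,u,.1))
E
```

```text
(413, 262, 68, 46) [ 713.2 -385.   103.9   36.6  -19.6]
(425, 227, 74, 44) [ 716.8 -332.2   93.6   51.5   -4.5]
(222, 97, 72, 145) [ 449.3 -254.6  172.6   80.5  -85.6]
(78, 64, 73, 137) [ 282.2 -223.5  144.3   77.9   84.9]
(385, 0, 81, 141) [ 639.9 -127.9  128.5   74.8   70.7]
v at -0.06 [ 28.8  39.8 -27.  -39.2]
v at -0.03 [ 28.2  40.  -27.6 -40.6]
v at 0 [ 28.6  39.  -28.  -40.8]
v at 0.03 [ 29.   39.  -28.4 -39.6]
v at 0.06 [ 28.2  39.2 -27.6 -39.6]
u at -0.02 [ 74.8  87.2 -79.6 -86.4]
u at 0 [ 74.8  87.2 -79.6 -86.4]
u at 0.02 [ 74.8  87.2 -81.  -86.4]
```

The plate is within about 0.6 mm and 0.1° of its plinth. All four parts are placed and the arm is clear, so I'm handing the job in.

```bash
python3 -c "
from plant import order
print(order.sign_off())"
```

```text
the job is handed in; nothing more can be done
None
```

All four parts were taken off top down and set down on their matching plinths, each measuring within about 1 mm and 0.5° of centred and square; the job was handed in at about 44 s, and no verdict came back.

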